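Reset the CO2 metering valve by clicks and open the shut-off

TASK

Reset the gas feed to the incubator: turn the black click dial of the metering valve clockwise until you feel it come up on its seat, finger-tight and never forced, then open it exactly six clicks and let go of it. Then swing the shut-off lever round until it lies in line with the tube, leaving the other things on the bench as they are.

Things in the scene. Friction and masses are not known exactly. Their poses are not given: they have to be found in the camera images.
- dial_centre (a point): Centre of the round black fluted dial of the metering valve: on its upright axis, half-way up, 100 mm above the bench. The dial is 44 mm across and 30 mm tall, has a white index line, and turns without rising; clockwise from above closes. Under it come a round bonnet and a brass block; within 70 mm of the axis nothing else reaches above 66 mm.
- dial_top (a point): Centre of the dial's top. Opening or closing, it clicks every 15 degrees: the torque climbs to 0.1 to 0.2 N m, drops (the dial runs ahead, pulling by as much the other way), then rises back through zero as it sits in the next notch. Let go between notches it springs into the nearest. It starts 2 to 7 clicks open and has 12; where the index line points when closed differs each time.
- valve_block (a point): Centre of the brass valve block (42 x 46 x 36 mm, top 66 mm above the bench) under the dial, which holds the soft seat. Closing, the last click snaps the dial onto the seat; past it nothing clicks and the torque only climbs, some 0.1 N m per 4 degrees. 0.2 to 0.35 N m on the dial is finger-tight; 0.45 or more ruins the seat. The first click back is the one off the seat.
- bonnet: The round steel bonnet under the dial, 41 mm across, 18 mm tall, fixed; origin at the centre of its underside, 66 mm above the bench, on the dial's axis, z up. It is round: its heading differs each time.
- lever_pivot (a point): Upright pivot axis of the shut-off lever, 125 mm along the steel tube from the dial's axis (the gauge is on the other side of the dial), at the lever's half height, about 83 mm above the bench. The tube below it runs straight on under the dial.
- lever_end (a point): Point on the lever's black sleeve, 75 mm from the pivot, on its middle line and at half height. The lever reaches 90 mm from its pivot; the sleeve (from 38 to 90 mm out) is 16 mm wide and 11 mm tall, its underside 78 mm above the bench, with nothing taller than 66 mm around it but the dial. It turns flat, moves at about 2 N at its end and stays where it is left.
- shutoff (a joint): Angle of the shut-off lever: 0 shut, square across the tube and pointing to the robot's side of the station; 1.571 rad open, in line with the tube and pointing away from the dial. It opens anticlockwise seen from above, with a stop at either end.
- spanner: Loose flat steel spanner 170 mm long, 8 mm thick, lying on the bench on the robot's side of the gas station, along it; origin under its middle. Leave alone.
- fitting: Loose brass hose fitting standing on its hexagon, 22 mm across, 31 mm tall, on the bench behind the gas station; origin at the centre of its underside. Leave alone.
- dishes: Stack of three culture dishes, 94 mm across, 45 mm tall, loose on the bench behind the gas station; origin at the centre of its underside. Leave alone.

How it is judged:
By the outcome, as a careful person would: the job done as asked, in the order asked, and still so for the second after the job is handed in, with the robot touching nothing.
It also fails if it takes over 72 s, if anything falls off the work surface, if the arm or the gripper's body presses on something with over 40 N, if the wrist force passes 120 N, or if a joint passes its speed limit or range.

ROBOT

A 6-joint arm with a two-finger parallel gripper is mounted at the origin on the work surface. World frame = base frame: x ahead of the robot, y to its left, z up, the work surface at z = 0. Lengths are in mm, angles in degrees, forces in N, time in s.
With the tool pointing down it reaches from about 300 to 850 mm from the base axis. Payload 4.2 kg.
Tool frame: the origin (TCP) lies at the very end of the fingers, on their centre line; the grasp point (between the pads) lies 19 mm behind it (env.grip_point_offset is the distance from the TCP to the grasp point, in mm); z points along the fingers, y is the line along which they close (so a half turn about z gives the same grasp; the last joint's range is limited). The gripper opens to 91 mm and grips with 3 to 60 N. Pads are 32 mm wide; open, the fingers measure 118 mm over their backs; the gripper's body (76 mm by 178 mm) begins 60 mm behind the grasp point.
Start: joints at [-69.385, 18.312, 89.639, -0, 72.044, -1.146], TCP at [213.177, -534.04, 213.976] pointing down, gripper open.
Joint ranges: [-177.97, 177.97], [-48.28, 115.42], [12.27, 149.76], [-77.06, 257.06], [2.81, 150.46], [-146.56, 146.56]. Speed limits (degrees/s): [147.25, 147.25, 180, 180, 180, 180].

INTERFACE

Orientations are given as [roll, pitch, yaw] about the fixed x, y, z axes, in that order (R = Rz(yaw) Ry(pitch) Rx(roll)).
In Python, from workcell import env gives the robot as it stands. The module is installed in compiled form; this text tells all that it offers.
- The arm moves only by the tool arm_command, never from a script. Its argument "rows" is a list of rows, each an object with "delta_pos": the shift along the tool's x, y, z in mm, a list of three; "roll": the turn about the tool's z in units of 5 degrees (1.0 is 5 degrees); "jaw": the opening in per cent of the stroke, from 0 (shut) to 100 (fully open). A call has 1 to 20 rows; each row is the pose to reach, as a shift and turn from the pose commanded when the call began, along the tool's axes at that moment; what a row does not reach only later rows make up. A row lasts 1/12 s, in which the tool goes at most 41.7 mm and 7.16 degrees, less where a joint would pass 70% of its speed; a pose out of reach is approached as far as the arm can. A call with a gripper value outside its range is refused whole. The fingers move at their own pace and stop on an object; "squeeze" is the grip in N (left out, the last holds). Time passes only in rows, so rows that repeat a pose let the fingers close. It gives the time, the measured TCP pose, the force, the opening and the grip force at its end, in the units of the state.
- env.state(): the state, without advancing time (a new reading comes with each control period).
- env.grab_frame(name): name is "scene" or "top" or "wrist"; returns a dict with "img" (420x560x3 uint8, blue, green, red), "z_map" (420x560 float32, mm along the optical axis (not along the pixel's ray), 0 where there is no reading), "fov_y" (degrees; the focal length in pixels is half the picture's height over the tangent of half this angle, whatever the lens; pixels are square), "cx", "cy" (the principal point, pixels), "dist" ([k1, k2, p1, p2, k3] as OpenCV has them; the pictures are not rectified), "R" (3x3) and "t" (3): a world point X has camera coordinates R X + t; the wrist camera has in their place "T_tool_cam" (4x4, takes a point from camera to tool coordinates, whose origin is the TCP and whose axes are the flange's). Camera axes: x right, y down, z forward; pixel columns grow to the right and rows downward; lengths in mm; the calibration is good to about 2 mm. A picture is of the moment at which its call begins: read the wrist's pose just before it.
- env.job_done(): hands the job in; it is judged then, once.
The state is a dict: "time_s": time; "qpos": joint angles; "qvel": joint speeds; "effort": joint torques, N m; "ee_pos": TCP position; "ee_rot": TCP orientation; "force": force on the tool from outside, world axes, zero at the start; "torque": the same for the moment, N m; "gripper_width": finger opening in mm; "gripper_force": force on a finger pad.
Only numpy, scipy, OpenCV 4.12 (cv2) and the standard library are available. Lean on these libraries where they do the work, as an engineer would, in place of code of your own. Each camera call takes 0.05 s, during which the arm holds its last target. There are 200 camera calls.

## Working session

There is one attempt and no reset: what is moved stays moved. The work goes in short steps, Python scripts to look and compute and a tool call to move; the robot and the scene stay as the last step left them, time stands still between calls to the robot, and variables do not carry over. Pictures are saved under pics/ and viewed, at most 10 in all, crops included, and the job is handed in when it is done.

Besides the shell and the picture viewer there is one more tool, called after "Emit:" in YAML: its name, and indented under it one key for each argument. arm_command: Moves the arm, as the interface text tells. Its arguments: {"type":"object","properties":{"rows":{"type":"array"},"squeeze":{"type":"number"}},"required":["rows"]}

```bash
mkdir -p pics; cat > h.py <<'E'
import numpy as np, cv2
from workcell import env
from scipy.spatial.transform import Rotation as Ro
def cam(f):
    h=f["img"].shape[0]; fl=h/2/np.tan(np.radians(f["fov_y"]/2))
    return np.array([[fl,0,f["cx"]],[0,fl,f["cy"]],[0,0,1]]),np.array(f["dist"],float)
def pose(f,st=None):
    if "R" in f: return np.array(f["R"]),np.array(f["t"]).ravel()
    T=np.eye(4);T[:3,:3]=Ro.from_euler("xyz",st["ee_rot"],degrees=True).as_matrix();T[:3,3]=st["ee_pos"]
    M=np.linalg.inv(T@np.array(f["T_tool_cam"])); return M[:3,:3],M[:3,3]
def onplane(f,uv,z,st=None):
    K,d=cam(f);R,t=pose(f,st)
    p=cv2.undistortPoints(np.array(uv,float).reshape(-1,1,2),K,d).reshape(-1,2)
    r=np.c_[p,np.ones(len(p))]@R; c=-R.T@t
    return c+r*((z-c[2])/r[:,2])[:,None]
def cloud(f,st=None):
    K,d=cam(f);R,t=pose(f,st);z=f["z_map"];h,w=z.shape
    v,u=np.mgrid[:h,:w]
    p=cv2.undistortPoints(np.stack([u,v],-1).reshape(-1,1,2).astype(float),K,d).reshape(-1,2)
    return ((np.c_[p,np.ones(len(p))]*z.reshape(-1,1)-t)@R).reshape(h,w,3)
E
python3 - <<'E'
from h import *
print(env.state())
a=env.grab_frame("scene");b=env.grab_frame("top")
cv2.imwrite("pics/s.png",a["img"]);cv2.imwrite("pics/t.png",b["img"])
for f in(a,b):
    print(f["fov_y"],f["dist"],-np.array(f["R"]).T@np.array(f["t"]).ravel())
P=cloud(b);m=(b["z_map"]>0)&(P[...,2]>105)&(P[...,2]<125)
v,u=np.where(m);print(len(u),np.c_[u,v].mean(0) if len(u) else 0,np.median(P[m],0))
E
```

```text
{'time_s': 0.0, 'qpos': array([-6.93833314e+01,  1.83493773e+01,  8.97061108e+01, -1.65079967e-03,
        7.20436390e+01, -1.14449641e+00]), 'qvel': array([-0.10724106, -0.05604124,  0.030801  ,  0.07911849,  0.04003813,
        0.08158207]), 'effort': array([-2.33221239e-03, -4.12462413e+01, -2.31971616e+01,  7.26694940e-02,
        4.57408628e-02, -1.34859092e-04]), 'ee_pos': array([ 213.00186595, -533.54834297,  213.1449762 ]), 'ee_rot': array([-1.79900861e+02, -4.10757446e-04,  2.17616750e+01]), 'force': array([-0.53761039,  0.18375625,  0.23253219]), 'torque': array([ 0.00557492,  0.0405076 , -0.05893328]), 'gripper_force': 0.0, 'gripper_width': 91.47999127148375}
57.46198091655892 [-0.03163067  0.          0.          0.          0.        ] [1069.81102861  155.88775367  521.57247711]
45.488478250854264 [-0.03742019  0.          0.          0.          0.        ] [539.43641719  82.51725966 770.76827097]
2245 [225.26726058 203.38485523] [554.8369441  118.19177016 114.09437028]
```

View pics/t.png

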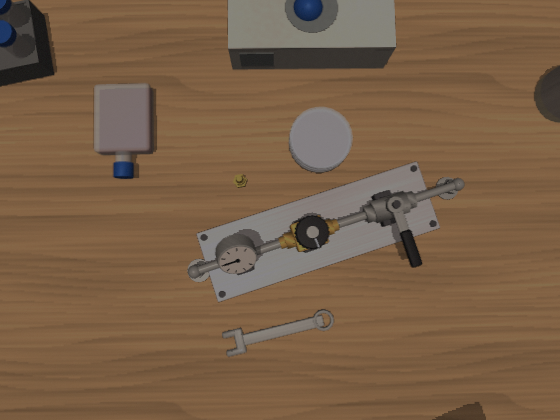

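View pics/s.png

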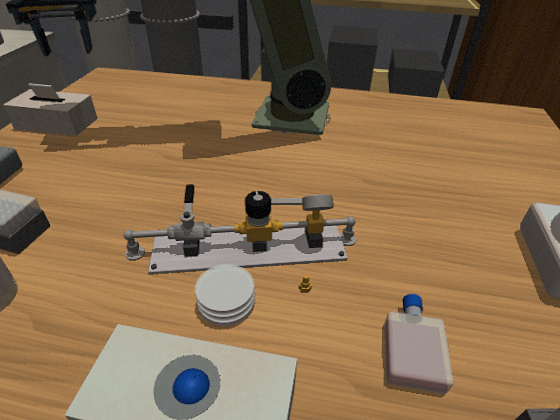

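The top view shows the dial at about (312,233), the lever pivot at (396,205), the sleeve end near (413,258) and the gauge at (237,255). The scene view agrees with this layout.

```bash
python3 - <<'E'
from h import *
b=env.grab_frame("top");P=cloud(b)
p=onplane(b,[[312,232]],115)[0];print("dial",p)
W=P[190:280,180:470].reshape(-1,3)
m=(W[:,2]>108)&(np.hypot(*(W[:,:2]-p[:2]).T)<30);Q=W[m]
print("dial cloud",Q.mean(0),(Q.min(0)+Q.max(0))/2,np.ptp(Q,axis=0))
g=W[(W[:,2]>80)&(np.hypot(*(W[:,:2]-p[:2]).T)>50)&(W[:,1]>p[1])];print("gauge",g.min(0),g.max(0))
print("piv",onplane(b,[[396,205]],88),"end",onplane(b,[[417,265],[410,250],[403,232]],88.5))
print("tube",onplane(b,[[194,272],[460,184]],66))
print(P[225:262:4,400:416:5,2].round())
E
```

```text
dial [561.9595207   28.28004211 115.        ]
dial cloud [562.28662096  28.09046604 114.55508926] [562.23575749  27.92212251 113.49342992] [45.0048769  45.08214085 10.44868942]
gauge [509.25554353  82.51725966  88.1830946 ] [561.33629476 157.59182877 770.76827097]
piv [[597.90917362 -90.80281353  88.        ]] end [[ 515.07082976 -116.69872324   88.5       ]
 [ 535.71481815 -107.78621521   88.5       ]
 [ 560.53088315  -99.01218928   88.5       ]]
tube [[ 510.80058115  190.40007024   66.        ]
 [ 628.47325074 -190.27025665   66.        ]]
[[82. 82.  8.  6.]
 [85. 84.  6.  8.]
 [87. 88. 86.  7.]
 [81. 89. 86. -0.]
 [-1. 88. 89. -1.]
 [-1. 88. 87. 88.]
 [ 2. 86. 87. 89.]
 [ 0.  0. 90. 86.]
 [-1. -0. 91. 90.]
 [-1. -1. 87. 89.]]
```

```bash
cat >> h.py <<'E'
def delta(pos,yaw=None):
    st=env.state();R=Ro.from_euler("xyz",st["ee_rot"],degrees=True)
    d=R.inv().apply(np.array(pos)-st["ee_pos"])
    r=None if yaw is None else -(yaw-st["ee_rot"][2])
    print("pos",st["ee_pos"].round(1),"rot",st["ee_rot"].round(2),"delta",d.round(1),"turn",r,"units",None if r is None else round(r/5,2))
E
python3 -c "
from h import *
delta([562.2,28.1,200],152.9)"
```

```text
pos [ 213.1 -533.7  213.3] rot [-179.92   -0.     21.76] delta [ 532.5 -392.3   13.9] turn -131.13868465356128 units -26.23
```

Emit:
arm_command:
  rows:
    - {"delta_pos": [532.5, -392.3, 13.9], "roll": -26.2, "jaw": 100}
    - {"delta_pos": [532.5, -392.3, 13.9], "roll": -26.2, "jaw": 100}
    - {"delta_pos": [532.5, -392.3, 13.9], "roll": -26.2, "jaw": 100}
    - {"delta_pos": [532.5, -392.3, 13.9], "roll": -26.2, "jaw": 100}
    - {"delta_pos": [532.5, -392.3, 13.9], "roll": -26.2, "jaw": 100}
    - {"delta_pos": [532.5, -392.3, 13.9], "roll": -26.2, "jaw": 100}
    - {"delta_pos": [532.5, -392.3, 13.9], "roll": -26.2, "jaw": 100}
    - {"delta_pos": [532.5, -392.3, 13.9], "roll": -26.2, "jaw": 100}
    - {"delta_pos": [532.5, -392.3, 13.9], "roll": -26.2, "jaw": 100}
    - {"delta_pos": [532.5, -392.3, 13.9], "roll": -26.2, "jaw": 100}
    - {"delta_pos": [532.5, -392.3, 13.9], "roll": -26.2, "jaw": 100}
    - {"delta_pos": [532.5, -392.3, 13.9], "roll": -26.2, "jaw": 100}
    - {"delta_pos": [532.5, -392.3, 13.9], "roll": -26.2, "jaw": 100}
    - {"delta_pos": [532.5, -392.3, 13.9], "roll": -26.2, "jaw": 100}
    - {"delta_pos": [532.5, -392.3, 13.9], "roll": -26.2, "jaw": 100}
    - {"delta_pos": [532.5, -392.3, 13.9], "roll": -26.2, "jaw": 100}
    - {"delta_pos": [532.5, -392.3, 13.9], "roll": -26.2, "jaw": 100}
    - {"delta_pos": [532.5, -392.3, 13.9], "roll": -26.2, "jaw": 100}
    - {"delta_pos": [532.5, -392.3, 13.9], "roll": -26.2, "jaw": 100}
    - {"delta_pos": [532.5, -392.3, 13.9], "roll": -26.2, "jaw": 100}

```text
time_s: 1.82
ee_pos: [562.1, 28.2, 199.5]
ee_rot: [-180.0, -0.0, 152.8]
force: [0.9, 0.1, 0.4]
gripper_width: 91.3
gripper_force: 0.0
```

Emit:
arm_command:
  rows:
    - {"delta_pos": [0, 0, 0], "roll": 0, "jaw": 100}
    - {"delta_pos": [0, 0, 0], "roll": 0, "jaw": 100}
    - {"delta_pos": [0, 0, 0], "roll": 0, "jaw": 100}
    - {"delta_pos": [0, 0, 0], "roll": 0, "jaw": 100}

```text
time_s: 2.15
ee_pos: [562.2, 27.5, 200.1]
ee_rot: [-180.0, 0.0, 152.7]
force: [-0.5, 0.3, 0.7]
gripper_width: 91.3
gripper_force: 0.0
```

```bash
python3 - <<'E'
from h import *
st=env.state();f=env.grab_frame("wrist");cv2.imwrite("pics/w1.png",f["img"])
print(st["time_s"],st["qpos"].round(1),st["force"],st["torque"])
delta([562.2,28.1,88],152.9)
P=cloud(f,st);m=(f["z_map"]>0)&(P[...,2]>110)&(P[...,2]<120)&(np.hypot(P[...,0]-562,P[...,1]-28)<32)
Q=P[m];print(len(Q),Q.mean(0),(Q.min(0)+Q.max(0))/2,np.ptp(Q,axis=0))
v,u=np.where(m);print(u.min(),u.max(),v.min(),v.max())
E
```

```text
2.15 [  1.6  17.7  92.5  -0.   69.7 -61.1] [-0.53427102  0.28739294  0.71321558] [ 0.06432123 -0.12139549  0.00098469]
pos [562.2  27.5 200.1] rot [1.8000e+02 1.0000e-02 1.5272e+02] delta [  0.3   0.5 112.1] turn -0.17809191613619646 units -0.04
2986 [561.44636906  29.03905094 115.42267033] [562.52393724  28.59170032 114.28036225] [45.6686771  44.9742386   8.50280548]
248 311 189 251
```

View pics/w1.png

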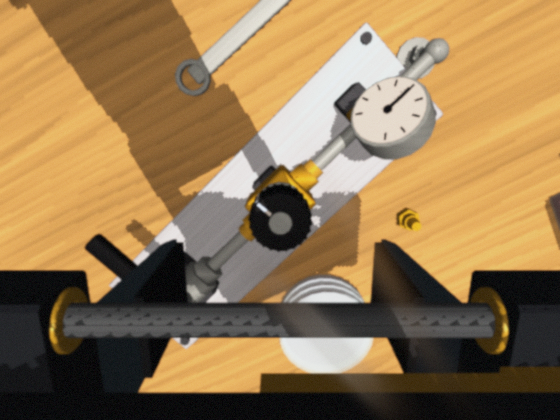

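The wrist view shows the dial at (280,219), its index line near (264,210), and clear room for both fingers. I'll descend and grip.

Emit:
arm_command:
  rows:
    - {"delta_pos": [0.3, 0.6, 35], "roll": 0, "jaw": 100}
    - {"delta_pos": [0.3, 0.6, 70], "roll": 0, "jaw": 100}
    - {"delta_pos": [0.3, 0.6, 95], "roll": 0, "jaw": 100}
    - {"delta_pos": [0.3, 0.6, 112], "roll": 0, "jaw": 100}
    - {"delta_pos": [0.3, 0.6, 112], "roll": 0, "jaw": 100}
    - {"delta_pos": [0.3, 0.6, 112], "roll": 0, "jaw": 45}
    - {"delta_pos": [0.3, 0.6, 112], "roll": 0, "jaw": 40}
    - {"delta_pos": [0.3, 0.6, 112], "roll": 0, "jaw": 40}
    - {"delta_pos": [0.3, 0.6, 112], "roll": 0, "jaw": 40}
    - {"delta_pos": [0.3, 0.6, 112], "roll": 0, "jaw": 40}
    - {"delta_pos": [0.3, 0.6, 112], "roll": 0, "jaw": 40}
    - {"delta_pos": [0.3, 0.6, 112], "roll": 0, "jaw": 40}
    - {"delta_pos": [0.3, 0.6, 112], "roll": 0, "jaw": 40}
    - {"delta_pos": [0.3, 0.6, 112], "roll": 0, "jaw": 40}
  squeeze: 30

```text
time_s: 3.37
ee_pos: [562.5, 28.5, 88.3]
ee_rot: [180.0, 0.0, 152.8]
force: [-0.4, -0.1, 2.0]
gripper_width: 43.3
gripper_force: 30.0
```

```bash
cat >> h.py <<'E'
def tq(n=4,name="wrist"):
    T=[];F=[];Y=[]
    for i in range(n):
        f=env.grab_frame(name);s=env.state();T.append(s["torque"]);F.append(s["force"]);Y.append(s["ee_rot"][2])
    T=np.array(T);print("t",round(s["time_s"],2),"tz",T[:,2].round(3),"mean",T[:,2].mean().round(3),"yaw",np.mean(Y).round(2),"F",np.mean(F,0).round(1),"w",round(s["gripper_width"],1),round(s["gripper_force"],1),"pos",s["ee_pos"].round(1),"q6",s["qpos"][5].round(2))
    return f
E
python3 -c "
from h import *
f=tq();cv2.imwrite('pics/w2.png',f['img'])"
```

```text
t 3.57 tz [-0.028 -0.022 -0.038  0.011] mean -0.019 yaw 152.76 F [-0.4 -0.1  2.7] w 43.6 30.0 pos [562.5  28.5  88.3] q6 -61.03
```

View pics/w2.png

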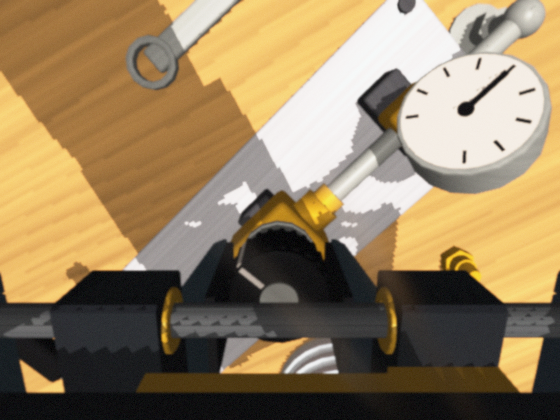

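The index line stays visible while gripping, running from (240,267) to the hub at (280,296). I'll turn in steps that each stop 10° past a possible seat. The minimum is 2 clicks open, so 40° is the first safe check.

Emit:
arm_command:
  rows:
    - {"delta_pos": [0, 0, 0], "roll": 0.5, "jaw": 40}
    - {"delta_pos": [0, 0, 0], "roll": 1, "jaw": 40}
    - {"delta_pos": [0, 0, 0], "roll": 1.5, "jaw": 40}
    - {"delta_pos": [0, 0, 0], "roll": 2, "jaw": 40}
    - {"delta_pos": [0, 0, 0], "roll": 2.5, "jaw": 40}
    - {"delta_pos": [0, 0, 0], "roll": 3, "jaw": 40}
    - {"delta_pos": [0, 0, 0], "roll": 3.5, "jaw": 40}
    - {"delta_pos": [0, 0, 0], "roll": 4, "jaw": 40}
    - {"delta_pos": [0, 0, 0], "roll": 4.5, "jaw": 40}
    - {"delta_pos": [0, 0, 0], "roll": 5, "jaw": 40}
    - {"delta_pos": [0, 0, 0], "roll": 5.5, "jaw": 40}
    - {"delta_pos": [0, 0, 0], "roll": 6, "jaw": 40}
    - {"delta_pos": [0, 0, 0], "roll": 6.5, "jaw": 40}
    - {"delta_pos": [0, 0, 0], "roll": 7, "jaw": 40}
    - {"delta_pos": [0, 0, 0], "roll": 7.5, "jaw": 40}
    - {"delta_pos": [0, 0, 0], "roll": 8, "jaw": 40}
    - {"delta_pos": [0, 0, 0], "roll": 8, "jaw": 40}
    - {"delta_pos": [0, 0, 0], "roll": 8, "jaw": 40}

```text
time_s: 5.07
ee_pos: [562.5, 28.5, 88.3]
ee_rot: [180.0, 0.0, 112.8]
force: [-1.0, 1.0, 3.1]
gripper_width: 43.7
gripper_force: 30.0
```

```bash
cat >> h.py <<'E'
def look(f,st,zt=115,c=None):
    # index angle (world) from bright pixels on dial top, radius 10..21
    g=cv2.cvtColor(f["img"],cv2.COLOR_BGR2GRAY);h,w=g.shape
    v,u=np.mgrid[:h,:w];X=onplane(f,np.c_[u.ravel(),v.ravel()],zt,st)[:,:2]-np.array(c if c is not None else [562.4,28.3])
    r=np.hypot(*X.T);m=(r>10.5)&(r<18);gg=g.ravel()
    th=np.quantile(gg[m],.5)+35; k=m&(gg>th)
    a=np.degrees(np.arctan2(X[k,1],X[k,0]))
    return k.sum(),a,r[k]
def idx(f,name="wrist"):
    st=env.state() if name=="wrist" else None
    n,a,r=look(f,st); hist,e=np.histogram(a%360,np.arange(0,361,5)); o=np.argsort(hist)[::-1][:5]
    print("idx",n,[(int(e[i]),int(hist[i])) for i in o])
E
python3 -c "
from h import *
f=tq();idx(f)
g=cv2.imread('pics/w2.png')"
```

```text
t 5.27 tz [-0.198 -0.171 -0.167 -0.173] mean -0.177 yaw 112.78 F [-1.2  0.7  4.5] w 43.4 30.0 pos [562.5  28.5  88.3] q6 -21.06
idx 129 [(160, 51), (155, 43), (165, 31), (150, 2), (325, 1)]
```

Emit:
arm_command:
  rows:
    - {"delta_pos": [0, 0, 0], "roll": 0.4, "jaw": 40}
    - {"delta_pos": [0, 0, 0], "roll": 0.8, "jaw": 40}
    - {"delta_pos": [0, 0, 0], "roll": 1.2, "jaw": 40}
    - {"delta_pos": [0, 0, 0], "roll": 1.6, "jaw": 40}
    - {"delta_pos": [0, 0, 0], "roll": 2, "jaw": 40}
    - {"delta_pos": [0, 0, 0], "roll": 2.4, "jaw": 40}
    - {"delta_pos": [0, 0, 0], "roll": 2.7, "jaw": 40}
    - {"delta_pos": [0, 0, 0], "roll": 3, "jaw": 40}
    - {"delta_pos": [0, 0, 0], "roll": 3, "jaw": 40}
    - {"delta_pos": [0, 0, 0], "roll": 3, "jaw": 40}

```text
time_s: 6.1
ee_pos: [562.4, 28.4, 88.3]
ee_rot: [180.0, 0.0, 97.9]
force: [-1.3, 0.5, 5.7]
gripper_width: 43.3
gripper_force: 30.0
```

```bash
python3 -c "
from h import *
f=tq();idx(f)"
```

```text
t 6.3 tz [0.24  0.176 0.183 0.134] mean 0.183 yaw 97.85 F [-0.4  0.6  5.1] w 43.5 30.0 pos [562.5  28.4  88.3] q6 -6.11
idx 126 [(145, 49), (140, 42), (150, 32), (315, 1), (310, 1)]
```

Emit:
arm_command:
  rows:
    - {"delta_pos": [0, 0, 0], "roll": 0.2, "jaw": 40}
    - {"delta_pos": [0, 0, 0], "roll": 0.4, "jaw": 40}
    - {"delta_pos": [0, 0, 0], "roll": 0.6, "jaw": 40}
    - {"delta_pos": [0, 0, 0], "roll": 0.6, "jaw": 40}

```text
time_s: 6.63
ee_pos: [562.4, 28.4, 88.3]
ee_rot: [180.0, 0.0, 94.8]
force: [-0.6, 0.6, 5.0]
gripper_width: 43.2
gripper_force: 30.0
```

```bash
python3 -c "
from h import *
f=tq(6);idx(f)"
```

```text
t 6.93 tz [0.331 0.317 0.356 0.287 0.319 0.348] mean 0.326 yaw 94.85 F [-0.9  1.   5.2] w 43.4 30.0 pos [562.5  28.4  88.3] q6 -3.1
idx 136 [(140, 51), (145, 46), (135, 23), (150, 6), (305, 5)]
```

It's finger-tight at about 0.33 N m, with no snap, so the dial is on its seat. Now I'll open toward the first notch and check.

Emit:
arm_command:
  rows:
    - {"delta_pos": [0, 0, 0], "roll": -0.5, "jaw": 40}
    - {"delta_pos": [0, 0, 0], "roll": -1, "jaw": 40}
    - {"delta_pos": [0, 0, 0], "roll": -1.5, "jaw": 40}
    - {"delta_pos": [0, 0, 0], "roll": -2, "jaw": 40}
    - {"delta_pos": [0, 0, 0], "roll": -2.6, "jaw": 40}
    - {"delta_pos": [0, 0, 0], "roll": -2.6, "jaw": 40}
    - {"delta_pos": [0, 0, 0], "roll": -2.6, "jaw": 40}

```text
time_s: 7.52
ee_pos: [562.5, 28.4, 88.3]
ee_rot: [180.0, 0.0, 107.8]
force: [-0.8, 1.9, 4.9]
gripper_width: 43.4
gripper_force: 30.0
```

```bash
python3 -c "
from h import *
f=tq(4);idx(f)"
```

```text
t 7.72 tz [-0.03   0.007 -0.017 -0.064] mean -0.026 yaw 107.78 F [-0.9  0.8  5.3] w 43.3 30.0 pos [562.4  28.4  88.3] q6 -16.05
idx 126 [(155, 51), (150, 43), (160, 29), (145, 2), (325, 1)]
```

Emit:
arm_command:
  rows:
    - {"delta_pos": [0, 0, 0], "roll": -0.5, "jaw": 40}
    - {"delta_pos": [0, 0, 0], "roll": -1, "jaw": 40}
    - {"delta_pos": [0, 0, 0], "roll": -1.5, "jaw": 40}
    - {"delta_pos": [0, 0, 0], "roll": -2, "jaw": 40}
    - {"delta_pos": [0, 0, 0], "roll": -2, "jaw": 40}
    - {"delta_pos": [0, 0, 0], "roll": -2, "jaw": 40}

```text
time_s: 8.22
ee_pos: [562.4, 28.4, 88.3]
ee_rot: [180.0, 0.0, 117.8]
force: [-0.5, 1.5, 5.8]
gripper_width: 43.5
gripper_force: 30.0
```

```bash
python3 -c "
from h import *
f=tq(4);idx(f)"
```

```text
t 8.42 tz [0.182 0.172 0.165 0.174] mean 0.173 yaw 117.83 F [-0.7  0.8  5.3] w 43.2 30.0 pos [562.4  28.4  88.3] q6 -26.08
idx 127 [(165, 49), (160, 41), (170, 34), (155, 3), (355, 0)]
```

Emit:
arm_command:
  rows:
    - {"delta_pos": [0, 0, 0], "roll": -0.5, "jaw": 40}
    - {"delta_pos": [0, 0, 0], "roll": -1, "jaw": 40}
    - {"delta_pos": [0, 0, 0], "roll": -1, "jaw": 40}
    - {"delta_pos": [0, 0, 0], "roll": -1, "jaw": 40}

```text
time_s: 8.75
ee_pos: [562.5, 28.5, 88.3]
ee_rot: [180.0, 0.0, 122.8]
force: [-0.9, 1.1, 4.3]
gripper_width: 43.1
gripper_force: 30.0
```

```bash
python3 -c "
from h import *
f=tq(4);idx(f)"
```

```text
t 8.95 tz [-0.037  0.009 -0.103 -0.024] mean -0.039 yaw 122.78 F [-0.8  0.8  5.3] w 43.0 30.0 pos [562.4  28.4  88.3] q6 -31.05
idx 128 [(170, 50), (165, 40), (175, 33), (160, 3), (335, 2)]
```

Emit:
arm_command:
  rows:
    - {"delta_pos": [0, 0, 0], "roll": -0.8, "jaw": 40}
    - {"delta_pos": [0, 0, 0], "roll": -1.6, "jaw": 40}
    - {"delta_pos": [0, 0, 0], "roll": -2.4, "jaw": 40}
    - {"delta_pos": [0, 0, 0], "roll": -3.2, "jaw": 40}
    - {"delta_pos": [0, 0, 0], "roll": -4, "jaw": 40}
    - {"delta_pos": [0, 0, 0], "roll": -4.8, "jaw": 40}
    - {"delta_pos": [0, 0, 0], "roll": -5.6, "jaw": 40}
    - {"delta_pos": [0, 0, 0], "roll": -6.4, "jaw": 40}
    - {"delta_pos": [0, 0, 0], "roll": -7.2, "jaw": 40}
    - {"delta_pos": [0, 0, 0], "roll": -8, "jaw": 40}
    - {"delta_pos": [0, 0, 0], "roll": -8.8, "jaw": 40}
    - {"delta_pos": [0, 0, 0], "roll": -9.6, "jaw": 40}
    - {"delta_pos": [0, 0, 0], "roll": -10.4, "jaw": 40}
    - {"delta_pos": [0, 0, 0], "roll": -11.2, "jaw": 40}
    - {"delta_pos": [0, 0, 0], "roll": -12, "jaw": 40}
    - {"delta_pos": [0, 0, 0], "roll": -12.8, "jaw": 40}
    - {"delta_pos": [0, 0, 0], "roll": -13.6, "jaw": 40}
    - {"delta_pos": [0, 0, 0], "roll": -14.4, "jaw": 40}
    - {"delta_pos": [0, 0, 0], "roll": -15, "jaw": 40}
    - {"delta_pos": [0, 0, 0], "roll": -15, "jaw": 40}

```text
time_s: 10.62
ee_pos: [562.5, 28.6, 88.3]
ee_rot: [180.0, 0.0, -162.1]
force: [-1.2, 1.7, 5.6]
gripper_width: 43.5
gripper_force: 30.0
```

```bash
python3 -c "
from h import *
f=tq(4);idx(f)"
```

```text
t 10.82 tz [-0.025  0.043  0.082 -0.014] mean 0.021 yaw -162.21 F [-0.7  1.3  5.3] w 43.7 30.0 pos [562.5  28.5  88.3] q6 -106.06
idx 785 [(245, 50), (60, 48), (250, 47), (75, 47), (65, 45)]
```

Emit:
arm_command:
  rows:
    - {"delta_pos": [0, 0, 0], "roll": 0, "jaw": 60}
    - {"delta_pos": [0, 0, 0], "roll": 0, "jaw": 80}
    - {"delta_pos": [0, 0, 0], "roll": 0, "jaw": 95}
    - {"delta_pos": [0, 0, 0], "roll": 0, "jaw": 95}
    - {"delta_pos": [0, 0, 0], "roll": 0, "jaw": 95}
    - {"delta_pos": [0, 0, 0], "roll": 0, "jaw": 95}
    - {"delta_pos": [0, 0, -20], "roll": 0, "jaw": 95}
    - {"delta_pos": [0, 0, -50], "roll": 0, "jaw": 95}
    - {"delta_pos": [0, 0, -80], "roll": 0, "jaw": 95}
    - {"delta_pos": [0, 0, -112], "roll": 0, "jaw": 95}
    - {"delta_pos": [0, 0, -112], "roll": 0, "jaw": 95}
    - {"delta_pos": [0, 0, -112], "roll": 0, "jaw": 95}

```text
time_s: 11.82
ee_pos: [563.4, 28.4, 202.0]
ee_rot: [-179.9, 0.3, -162.2]
force: [-0.8, 0.8, -0.7]
gripper_width: 86.4
gripper_force: 0.0
```

```bash
python3 - <<'E'
from h import *
st=env.state();f=env.grab_frame("wrist");cv2.imwrite("pics/w3.png",f["img"]);idx(f)
n,a,r=look(f,st);print(n,np.median(a%360))
E
```

```text
idx 56 [(240, 20), (235, 15), (245, 14), (230, 7), (355, 0)]
56 248.30904376183335
```

View pics/w3.png

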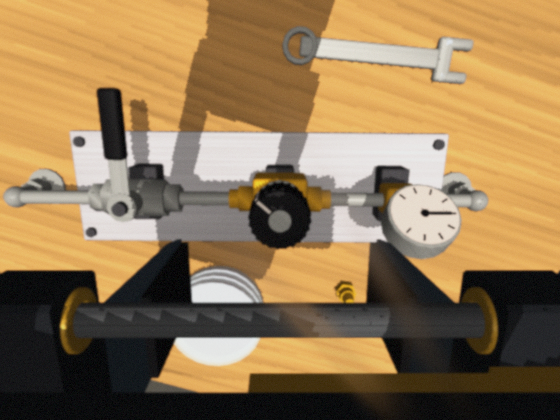

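The dial is released; its index is visible near (262,206) and the lever sleeve at about (112,125), with pivot (121,207). Next I'll go above the lever, turning the wrist the long way round.

```bash
python3 - <<'E'
from h import *
st=env.state();f=env.grab_frame("wrist")
print(onplane(f,[[121,207]],95,st),onplane(f,[[110,92],[115,150]],89,st))
delta([527.5,-113.4,160],17.2)
E
```

```text
[[592.81567119 -86.71849787  95.        ]] [[ 514.38612493 -112.71792302   89.        ]
 [ 553.55308117 -101.48219738   89.        ]]
pos [561.6  28.3 199.1] rot [ 1.7998e+02 -1.0000e-01 -1.6224e+02] delta [  75.6 -124.6   39.2] turn -179.43965819241882 units -35.89
```

Emit:
arm_command:
  rows:
    - {"delta_pos": [7, -12, 0], "roll": 1.4, "jaw": 60}
    - {"delta_pos": [14, -24, 0], "roll": 2.8, "jaw": 60}
    - {"delta_pos": [21, -36, 5], "roll": 4.2, "jaw": 60}
    - {"delta_pos": [28, -48, 10], "roll": 5.6, "jaw": 60}
    - {"delta_pos": [36, -60, 15], "roll": 7, "jaw": 60}
    - {"delta_pos": [44, -72, 20], "roll": 8.4, "jaw": 60}
    - {"delta_pos": [52, -84, 25], "roll": 9.8, "jaw": 60}
    - {"delta_pos": [60, -96, 30], "roll": 11.2, "jaw": 60}
    - {"delta_pos": [68, -110, 35], "roll": 12.6, "jaw": 60}
    - {"delta_pos": [75.6, -124.6, 39], "roll": 14, "jaw": 60}
    - {"delta_pos": [75.6, -124.6, 39], "roll": 15.4, "jaw": 60}
    - {"delta_pos": [75.6, -124.6, 39], "roll": 16.8, "jaw": 60}
    - {"delta_pos": [75.6, -124.6, 39], "roll": 18.2, "jaw": 60}
    - {"delta_pos": [75.6, -124.6, 39], "roll": 19.6, "jaw": 60}
    - {"delta_pos": [75.6, -124.6, 39], "roll": 21, "jaw": 60}
    - {"delta_pos": [75.6, -124.6, 39], "roll": 22.4, "jaw": 60}
    - {"delta_pos": [75.6, -124.6, 39], "roll": 23.8, "jaw": 60}
    - {"delta_pos": [75.6, -124.6, 39], "roll": 25.2, "jaw": 60}
    - {"delta_pos": [75.6, -124.6, 39], "roll": 26.6, "jaw": 60}
    - {"delta_pos": [75.6, -124.6, 39], "roll": 28, "jaw": 60}

```text
time_s: 13.58
ee_pos: [527.1, -113.1, 159.0]
ee_rot: [-179.8, 0.1, 57.4]
force: [-0.4, -0.5, -0.3]
gripper_width: 54.9
gripper_force: 0.0
```

Emit:
arm_command:
  rows:
    - {"delta_pos": [0, 0, 0], "roll": 1.4, "jaw": 60}
    - {"delta_pos": [0, 0, 0], "roll": 2.8, "jaw": 60}
    - {"delta_pos": [0, 0, 0], "roll": 4.2, "jaw": 60}
    - {"delta_pos": [0, 0, 0], "roll": 5.6, "jaw": 60}
    - {"delta_pos": [0, 0, 0], "roll": 7, "jaw": 60}
    - {"delta_pos": [0, 0, 0], "roll": 8.1, "jaw": 60}
    - {"delta_pos": [0, 0, 0], "roll": 8.1, "jaw": 60}
    - {"delta_pos": [0, 0, 0], "roll": 8.1, "jaw": 60}
    - {"delta_pos": [0, 0, 0], "roll": 8.1, "jaw": 60}
    - {"delta_pos": [0, 0, 0], "roll": 8.1, "jaw": 60}

```text
time_s: 14.42
ee_pos: [528.0, -113.3, 160.5]
ee_rot: [-180.0, 0.1, 17.3]
force: [-0.1, -0.2, -0.2]
gripper_width: 54.5
gripper_force: 0.0
```

```bash
python3 - <<'E'
from h import *
st=env.state();f=env.grab_frame("wrist");cv2.imwrite("pics/w4.png",f["img"]);print(st["qpos"].round(1))
b=env.grab_frame("top");cv2.imwrite("pics/t2.png",cv2.resize(b["img"][180:280,260:440],None,fx=4,fy=4,interpolation=cv2.INTER_CUBIC))
idx(b,"top")
o=cv2.imread("pics/t.png");b["img"]=o;print("before");idx(b,"top")
delta([527.5,-113.4,72],17.2)
E
```

```text
[-13.3  17.5  99.   -0.   63.6  59.3]
idx 12 [(245, 6), (250, 3), (240, 3), (355, 0), (335, 0)]
before
idx 13 [(200, 6), (195, 4), (205, 3), (355, 0), (335, 0)]
pos [ 528.2 -113.3  160.8] rot [-1.7999e+02  2.0000e-02  1.7310e+01] delta [-0.7 -0.1 88.8] turn 0.10953481197563164 units 0.02
```

View pics/w4.png

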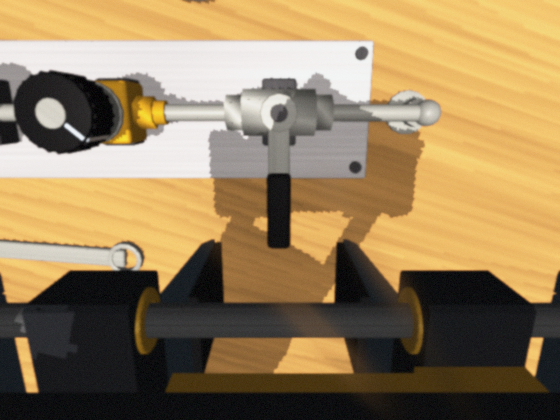

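View pics/t2.png

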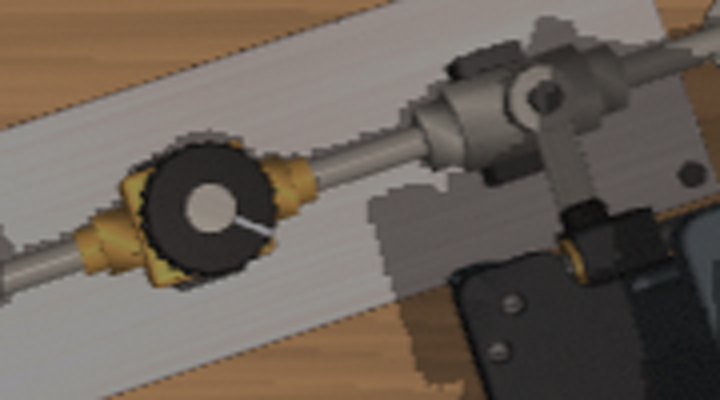

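The dial index has gone from 200° to 245°, so 3 clicks open became 6, as intended. In the wrist view the lever (279,210) sits centred between the fingers, so I'll descend and grip lightly.

Emit:
arm_command:
  rows:
    - {"delta_pos": [-0.5, 0, 30], "roll": 0, "jaw": 60}
    - {"delta_pos": [-0.5, 0, 60], "roll": 0, "jaw": 60}
    - {"delta_pos": [-0.5, 0, 80], "roll": 0, "jaw": 60}
    - {"delta_pos": [-0.5, 0, 88], "roll": 0, "jaw": 60}
    - {"delta_pos": [-0.5, 0, 88], "roll": 0, "jaw": 60}
    - {"delta_pos": [-0.5, 0, 88], "roll": 0, "jaw": 30}
    - {"delta_pos": [-0.5, 0, 88], "roll": 0, "jaw": 12}
    - {"delta_pos": [-0.5, 0, 88], "roll": 0, "jaw": 12}
    - {"delta_pos": [-0.5, 0, 88], "roll": 0, "jaw": 12}
    - {"delta_pos": [-0.5, 0, 88], "roll": 0, "jaw": 12}
    - {"delta_pos": [-0.5, 0, 88], "roll": 0, "jaw": 12}
    - {"delta_pos": [-0.5, 0, 88], "roll": 0, "jaw": 12}
  squeeze: 8

```text
time_s: 15.52
ee_pos: [528.0, -113.4, 73.5]
ee_rot: [180.0, -0.0, 17.3]
force: [-0.9, 0.4, 3.1]
gripper_width: 15.9
gripper_force: 8.0
```

```bash
python3 - <<'E'
from h import *
s=env.state();print(s["ee_pos"],s["ee_rot"],s["force"],s["gripper_width"],s["gripper_force"])
# arc in tool frame at start: tool x=+radial inward direction (toward pivot), rotation CCW (roll negative)
R=Ro.from_euler("xyz",s["ee_rot"],degrees=True);piv=np.array([599.,-91.3])
v=s["ee_pos"][:2]-piv;print("r",np.hypot(*v),np.degrees(np.arctan2(v[1],v[0]))%360)
for a in np.arange(5,96,5):
    d=Ro.from_euler("z",a,degrees=True).apply([*v,0])-[*v,0];print(a,R.inv().apply(d).round(1))
E
```

```text
[ 528.00967537 -113.4374911    73.5298006 ] [ 1.79982645e+02 -3.58444317e-02  1.72803122e+01] [-0.9487055   0.41240854  3.10014561] 15.936863815955192 7.999738901853561
r 74.36191701926437 197.31947039991834
5 [0.3 6.5 0. ]
10 [ 1.1 12.9  0. ]
15 [ 2.5 19.2  0. ]
20 [ 4.5 25.4  0. ]
25 [ 7.  31.4  0. ]
30 [10.  37.2  0. ]
35 [13.5 42.6  0. ]
40 [17.4 47.8  0. ]
45 [21.8 52.6  0. ]
50 [26.6 56.9  0. ]
55 [31.8 60.9  0. ]
60 [37.2 64.4  0. ]
65 [43.  67.4  0. ]
70 [49.  69.8  0.1]
75 [55.2 71.8  0.1]
80 [61.5 73.2  0.1]
85 [67.9 74.   0.1]
90 [74.4 74.3  0.1]
95 [80.9 74.   0.1]
```

Emit:
arm_command:
  rows:
    - {"delta_pos": [0.3, 6.5, 0], "roll": -1, "jaw": 12}
    - {"delta_pos": [1.1, 12.9, 0], "roll": -2, "jaw": 12}
    - {"delta_pos": [2.5, 19.2, 0], "roll": -3, "jaw": 12}
    - {"delta_pos": [4.5, 25.4, 0], "roll": -4, "jaw": 12}
    - {"delta_pos": [7, 31.4, 0], "roll": -5, "jaw": 12}
    - {"delta_pos": [10, 37.2, 0], "roll": -6, "jaw": 12}
    - {"delta_pos": [13.5, 42.6, 0], "roll": -7, "jaw": 12}
    - {"delta_pos": [17.4, 47.8, 0], "roll": -8, "jaw": 12}
    - {"delta_pos": [21.8, 52.6, 0], "roll": -9, "jaw": 12}
    - {"delta_pos": [26.6, 56.9, 0], "roll": -10, "jaw": 12}
    - {"delta_pos": [31.8, 60.9, 0], "roll": -11, "jaw": 12}
    - {"delta_pos": [37.2, 64.4, 0], "roll": -12, "jaw": 12}
    - {"delta_pos": [43, 67.4, 0], "roll": -13, "jaw": 12}
    - {"delta_pos": [49, 69.8, 0], "roll": -14, "jaw": 12}
    - {"delta_pos": [55.2, 71.8, 0], "roll": -15, "jaw": 12}
    - {"delta_pos": [61.5, 73.2, 0], "roll": -16, "jaw": 12}
    - {"delta_pos": [67.9, 74, 0], "roll": -17, "jaw": 12}
    - {"delta_pos": [74.4, 74.3, 0], "roll": -18, "jaw": 12}
    - {"delta_pos": [75.7, 74.3, 0], "roll": -18.2, "jaw": 12}
    - {"delta_pos": [75.7, 74.3, 0], "roll": -18.2, "jaw": 12}

```text
time_s: 17.18
ee_pos: [621.8, -162.3, 73.4]
ee_rot: [-179.9, 0.0, 108.2]
force: [-1.6, -1.4, 2.9]
gripper_width: 16.2
gripper_force: 8.0
```

```bash
python3 - <<'E'
from h import *
tq(3)
s=env.state();v=s["ee_pos"][:2]-np.array([599.,-91.3]);print(np.hypot(*v),np.degrees(np.arctan2(v[1],v[0]))%360)
E
```

```text
t 17.33 tz [-0.212 -0.169 -0.221] mean -0.201 yaw 108.18 F [-2.2 -0.9  4.1] w 16.1 8.0 pos [ 621.8 -162.3   73.4] q6 -33.81
74.55235768141772 287.83986167837554
```

Emit:
arm_command:
  rows:
    - {"delta_pos": [0, 1, 0], "roll": -0.1, "jaw": 12}
    - {"delta_pos": [0, 2, 0], "roll": -0.2, "jaw": 12}
    - {"delta_pos": [0, 2, 0], "roll": -0.2, "jaw": 12}
    - {"delta_pos": [0, 2, 0], "roll": -0.2, "jaw": 12}

```text
time_s: 17.67
ee_pos: [621.8, -162.1, 73.3]
ee_rot: [-179.7, -0.0, 109.3]
force: [-7.0, -2.2, 7.8]
gripper_width: 16.8
gripper_force: 8.0
```

Emit:
arm_command:
  rows:
    - {"delta_pos": [0, -1, 0], "roll": 0, "jaw": 30}
    - {"delta_pos": [0, -1, 0], "roll": 0, "jaw": 60}
    - {"delta_pos": [0, -1, 0], "roll": 0, "jaw": 60}
    - {"delta_pos": [0, -1, 0], "roll": 0, "jaw": 60}
    - {"delta_pos": [0, -1, 0], "roll": 0, "jaw": 60}
    - {"delta_pos": [0, -1, -20], "roll": 0, "jaw": 60}
    - {"delta_pos": [0, -1, -55], "roll": 0, "jaw": 60}
    - {"delta_pos": [0, -1, -90], "roll": 0, "jaw": 60}
    - {"delta_pos": [0, -1, -125], "roll": 0, "jaw": 60}
    - {"delta_pos": [0, -1, -150], "roll": 0, "jaw": 60}
    - {"delta_pos": [100, -120, -150], "roll": 0, "jaw": 60}
    - {"delta_pos": [100, -120, -150], "roll": 0, "jaw": 60}
    - {"delta_pos": [100, -120, -150], "roll": 0, "jaw": 60}
    - {"delta_pos": [-120, -150, -150], "roll": 0, "jaw": 60}
    - {"delta_pos": [-120, -150, -150], "roll": 0, "jaw": 60}
    - {"delta_pos": [-120, -150, -150], "roll": 0, "jaw": 60}
    - {"delta_pos": [-120, -150, -150], "roll": 0, "jaw": 60}
    - {"delta_pos": [-120, -150, -150], "roll": 0, "jaw": 60}
    - {"delta_pos": [-120, -150, -150], "roll": 0, "jaw": 60}
    - {"delta_pos": [-120, -150, -150], "roll": 0, "jaw": 60}

```text
time_s: 19.33
ee_pos: [521.9, -325.8, 222.2]
ee_rot: [-180.0, -0.0, 109.1]
force: [0.1, 0.6, -0.2]
gripper_width: 54.7
gripper_force: 0.0
```

```bash
python3 - <<'E'
from h import *
s=env.state();print(s["ee_pos"],s["force"])
b=env.grab_frame("top");idx(b,"top")
cv2.imwrite("pics/t3.png",b["img"])
E
```

```text
[ 521.88968247 -325.77005979  222.22742596] [ 0.06829321  0.55747362 -0.17566848]
idx 12 [(245, 6), (250, 3), (240, 3), (355, 0), (335, 0)]
```

View pics/t3.png

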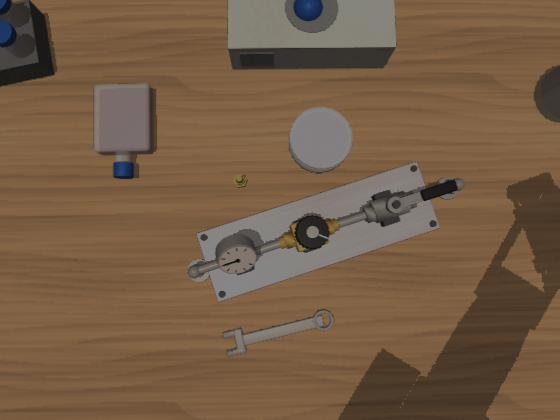

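The lever now lies along the tube, from (396,205) to (457,185), and held against its stop without moving. The dial index is unchanged, and the spanner, fitting and dishes haven't moved.

```bash
python3 -c "
from workcell import env
print(env.job_done())"
```

```text
the job is handed in; nothing more can be done
None
```

The job is handed in: the dial was closed finger-tight (about 0.33 N m), opened exactly six clicks and released, and the shut-off lever is in line with the tube against its stop, with nothing else on the bench moved.

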